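Put the grinder flange away in the pop-out caddy

TASK

Put the steel clamping flange away in the green bench caddy: press the red release so the tray pops out, set the flange over the post so that it lies flat on the tray's floor, then push the tray home by its front until it clicks and stays shut. Feel for the click and push gently, since neither the release, the tray nor the caddy may be forced, and leave everything else on the bench where it is.

Things in the scene. Friction and masses are not known exactly. Their poses are not given: they have to be found in the camera images.
- housing: green steel caddy fixed to the bench: 200 mm deep (x), 170 wide (y), 80 high. Origin: centre of its underside. Its x axis points into the caddy, so the tray comes out of its front towards -x. The front face is 100 mm from the origin on the -x side, with an opening 134 mm wide, 8 to 70 mm high. Load it with no more than 30 N
- tray (a joint): how far the tray is out (m): 0 latched, 0.085 popped out (a 3 to 5 N spring drives it out). The latch floats: it clicks when the tray is pushed 1 to 26 mm PAST shut (joint -0.001 to -0.026), each time at another depth, not to be seen beforehand; about 2 mm further is a stiff stop. Let go after the click, it springs back to 0 and stays; before it, it comes all the way out
- tray_face (a point): middle of the outer face of the tray's grey front, 42 mm above the bench; moves with the tray. Front block 126 mm wide, 22 thick, 14 to 56 mm above the bench, 35 mm proud of the housing when shut; it can enter the opening. Pushing home takes 3 to 7 N, then 8 to 11 N over the last 9 mm before the click, then drops to 6 N. Never over 20 N. Axes as the housing's
- post (a point): foot of the upright steel post on the tray's floor, 18 mm above the bench, 62 mm behind tray_face on the tray's middle line; moves with the tray. Post 20 mm thick, 28 tall, its top 7 mm tapered to 10. The floor is 116 mm wide inside, side walls 12 mm tall. With the tray out the post is 58 mm in front of the housing's face
- release_top (a point): centre of the top of the red round release button on the caddy's roof, 26 mm across, 16 mm above the roof (96 above the bench) at rest. It goes down 9 mm under about 7 N and springs back; the tray is let go at 6 to 9 mm. Never press it with more than 30 N
- flange_center (a point): centre (half-way up) of the loose steel flange to put away: a plain steel ring 48 mm outside, 23 mm bore, 24 mm tall, 0.24 kg, lying flat on the bench with its axis (z) upright; its centre is then 12 mm above the bench. It may not be pressed onto the tray with more than 30 N
- bearing: brass bearing race: a brass ring 60 mm across, 44 mm bore, 16 mm tall, lying flat, loose; leave it. Origin: centre of its underside
- blank: solid copper blank disc, 40 mm across, 16 mm tall, loose; leave it. Origin: centre of its underside
- flap_disc: red-brown grinding disc, 115 mm across, 16 mm tall at its dark hub, lying flat, loose; leave it. Origin: centre of its underside
- cast_flange: rusty brown cast pipe flange, 150 mm across, 60 mm tall, loose; leave it. Origin: centre of its underside
- spray_can: blue spray can, 54 mm across, 160 mm tall, standing, loose; leave it. Origin: centre of its underside
- glue: yellow bottle, 52 mm across, 170 mm tall, standing, loose; leave it. Origin: centre of its underside
- spanner: steel spanner lying flat, about 180 mm long, 20 mm tall at most, loose; leave it
Things that resemble listed ones, but are neither listed nor needed, are in the scene too. Of the things shaped like the part that bears flange_center, the bare steel one is meant.

How it is judged:
By the outcome, as a careful person would: the job done as asked, in the order asked, and still so for the second after the job is handed in, with the robot touching nothing.
It also fails if it takes over 72 s, if anything falls off the work surface, if the arm or the gripper's body presses on something with over 40 N, if the wrist force passes 120 N, or if a joint passes its speed limit or range.

ROBOT

A 6-joint arm with a two-finger parallel gripper is mounted at the origin on the work surface. World frame = base frame: x ahead of the robot, y to its left, z up, the work surface at z = 0. Lengths are in m, angles in rad, forces in N, time in s.
With the tool pointing down it reaches from about 0.3 to 0.95 m from the base axis. Payload 3.1 kg.
Tool frame: the origin (TCP) lies midway between the tips of the shut fingers; the grasp point (between the pads) lies 19 mm behind it; z points along the fingers, y is the direction in which the jaws open and shut (so a half turn about z gives the same grasp; the last joint's range is limited). The gripper opens to 85 mm and grips with 20 to 120 N. Pads are 22 mm wide; open, the fingers measure 114 mm over their backs; the gripper's body (76 mm by 85 mm) begins 54 mm behind the grasp point. The pads swing forward as they close: fully open they stand 13 mm farther back than shut.
Start: joints at [-1.205, 0.308, 1.634, -0, 1.2, -0.07], TCP at [0.264, -0.567, 0.231] pointing down, gripper open.
Joint ranges: [-3.06, 3.06], [-0.79, 1.96], [0.05, 2.63], [-1.19, 4.34], [0.05, 2.64], [-2.94, 2.94]. Speed limits (rad/s): [2.79, 2.79, 3.14, 3.14, 3.14, 3.14].

INTERFACE

Orientations are given as a unit quaternion [x, y, z, w].
In Python, from station import env, cams, ticket gives the robot as it stands.
- The arm moves only by the tool step_arm, never from a script. Its argument "increments" is a list that holds one entry, the list of rows, each a list of 7 numbers: the shift along the tool's x, y, z in mm, then the turn, a rotation vector about the tool's x, y, z in degrees, then the gripper command: -1 is shut, 1 is fully open, values between are in proportion. In form: [[[dx, dy, dz, ax, ay, az, hand], ...]]. A call has 1 to 20 rows; each row is the pose to reach, as a shift and turn from the pose commanded when the call began, along the tool's axes at that moment; what a row does not reach only later rows make up. A row lasts 1/12 s, in which the tool goes at most 41.7 mm and 7.16 degrees, less where a joint would pass 70% of its speed; a pose out of reach is approached as far as the arm can. A call with a gripper value outside its range is refused whole. The fingers move at their own pace and stop on an object; "force" is the grip in N (left out, the last holds). Time passes only in rows, so rows that repeat a pose let the fingers close. It gives the time, the measured TCP pose, the force and the opening at its end, in the units of the state.
- env.read_state(): the state, without advancing time (a new reading comes with each control period).
- cams.snapshot(name): name is "scene" or "top" or "wrist"; returns a dict with "frame" (420x560x3 uint8, red, green, blue), "range_z" (420x560 float32, m along the optical axis (not along the pixel's ray), 0 where there is no reading), "vertical_fov" (degrees; the focal length in pixels is half the picture's height over the tangent of half this angle, whatever the lens; pixels are square), "cx", "cy" (the principal point, pixels), "view" (4x4, takes a point from world to camera coordinates). Camera axes: x right, y up, looking along -z (the intrinsics and any distortion apply to the point x, -y, -z); pixel columns grow to the right and rows downward; lengths in m; the calibration is good to about 2 mm. A picture is of the moment at which its call begins.
- ticket.job_done(): hands the job in, once; it reports no verdict.
Trained networks look in a picture, given as the dict that the camera call returned (one of the last four; its "shot" number tells which), for a name from the list of things; names that differ only in an ending like _2 or _b are one class to them, and where a whole thing is asked for, a point or a joint stands for the part that bears it (a point fixed in the world has none). Each returns a list of dicts, best first, with "score" (0 to 1); they miss things now and then, are a little off and sometimes report something else, mostly with a low value. They report only what shows in the picture. A call takes as long as a camera call. They do not tell look-alikes from the thing itself.
- cams.trace(picture, target): "pixels" (420x560 bool, what is visible of it) and "bbox" ([left, top, right, bottom] in pixels, round what is visible of it).
The state is a dict: "time": time; "q": joint angles; "joint_velocities": joint speeds; "effort": joint torques, N m; "tool_pos": TCP position; "eef_rot": TCP orientation; "wrist_force": force on the tool from outside, world axes, zero at the start; "torque": the same for the moment, N m; "width": finger opening in m.
Only numpy, scipy, OpenCV 4.12 (cv2) and the standard library are available. Lean on these libraries where they do the work, as an engineer would, in place of code of your own. Each camera call takes 0.05 s, during which the arm holds its last target. There are 200 camera calls.

## Working session

There is one attempt and no reset: what is moved stays moved. The work goes in short steps, Python scripts to look and compute and a tool call to move; the robot and the scene stay as the last step left them, time stands still between calls to the robot, and variables do not carry over. Pictures are saved under pics/ and viewed, about 8 in all and at most 12, crops included, and the job is handed in when it is done.

Besides the shell and the picture viewer there is one more tool, called after ">>>" as name(argument=value, ...) on one line, values as JSON. step_arm: Moves the arm, as the interface text tells. Its arguments: {"type":"object","properties":{"increments":{"type":"array","items":{"type":"array","items":{"type":"array","items":{"type":"number"}}}},"force":{"type":"number"}},"required":["increments"]}

```bash
ls; mkdir -p pics
cat > h.py <<'E'
import numpy as np, cv2
from station import env, cams, ticket
def save(p,n,crop=None,scale=1):
    im=cv2.cvtColor(p["frame"],cv2.COLOR_RGB2BGR)
    if crop: l,t,r,b=crop; im=im[t:b,l:r]
    cv2.imwrite("pics/"+n,cv2.resize(im,None,fx=scale,fy=scale,interpolation=cv2.INTER_CUBIC))
def cloud(p):
    z=p["range_z"]; H,W=z.shape; f=H/2/np.tan(np.radians(p["vertical_fov"])/2)
    v,u=np.mgrid[:H,:W]
    c=np.stack([(u-p["cx"])/f*z,-(v-p["cy"])/f*z,-z,np.ones_like(z)],-1)
    w=(c@np.linalg.inv(p["view"]).T)[...,:3]; w[z==0]=np.nan
    return w
E
python3 - <<'E'
from h import *
for n in("top","scene"):
    p=cams.snapshot(n); save(p,n+"1.png"); w=cloud(p)
    print(n,[k for k in p], p["vertical_fov"],p["cx"],p["cy"])
    for t in("housing","tray_face","release_top","flange_center","bearing","blank","flap_disc","cast_flange","spray_can","glue","spanner"):
        for d in cams.trace(p,t)[:3]:
            q=w[d["pixels"]]; q=q[~np.isnan(q[:,0])]
            print(t,round(d["score"],2),d["bbox"],len(q),np.round(np.median(q,0),3) if len(q) else "",np.round(np.nanpercentile(q,98,axis=0),3) if len(q) else "")
print(env.read_state())
E
```

```text
pics
top ['frame', 'range_z', 'vertical_fov', 'cx', 'cy', 'view', 'shot'] 56.34653275729196 279.0787154443786 212.93870223761436
housing 0.7 [240.5, 100.2, 314.3, 193.1] 5247 [ 0.671 -0.001  0.081] [0.787 0.085 0.087]
tray_face 0.86 [263.9, 172.0, 312.6, 197.1] 736 [ 0.576 -0.019  0.052] [0.61  0.039 0.06 ]
release_top 0.33 [140.2, 260.7, 180.6, 302.8] 1445 [0.317 0.324 0.008] [0.369 0.377 0.019]
flange_center 0.56 [421.1, 234.1, 445.1, 250.4] 267 [ 0.411 -0.424  0.023] [ 0.433 -0.4    0.028]
flange_center 0.55 [407.2, 174.2, 422.5, 192.8] 227 [ 0.584 -0.387  0.023] [ 0.605 -0.367  0.028]
flange_center 0.51 [433.5, 174.7, 449.0, 188.1] 258 [ 0.588 -0.469  0.023] [ 0.609 -0.447  0.028]
bearing 0.54 [358.2, 230.6, 379.9, 249.5] 128 [ 0.434 -0.258  0.016] [ 0.456 -0.221  0.021]
blank 0.44 [359.3, 180.8, 376.6, 194.0] 169 [ 0.583 -0.259  0.016] [ 0.601 -0.242  0.02 ]
flap_disc 0.7 [139.9, 261.4, 179.4, 303.8] 1391 [0.316 0.324 0.008] [0.367 0.377 0.019]
flap_disc 0.49 [262.1, 177.1, 312.1, 196.2] 686 [ 0.577 -0.015  0.053] [0.61  0.041 0.06 ]
cast_flange 0.56 [79.8, 184.0, 136.7, 240.5] 
[... 1971 characters left out ...]
[ 0.346 -0.307  0.014]
{'time': 1.2, 'q': array([-1.20466933e+00,  3.08106769e-01,  1.63381113e+00, -2.64237607e-05,
        1.19969736e+00, -6.97174836e-02]), 'joint_velocities': array([ 0.00076607,  0.00069392, -0.00071989,  0.00013883, -0.00031185,
        0.00079725]), 'effort': array([-6.46034205e-04, -4.15292823e+01, -2.77083474e+01,  3.67019925e-05,
        9.00938248e-04,  1.70928871e-06]), 'tool_pos': array([ 0.26381806, -0.56658998,  0.23126249]), 'eef_rot': array([ 9.76347735e-01,  2.16206152e-01, -1.38467938e-05, -9.36266018e-06]), 'wrist_force': array([-0.12792071,  0.40487114,  0.12006557]), 'torque': array([-0.00010932,  0.0484735 ,  0.01850937]), 'width': 0.08565127080670952}
```

```bash
python3 - <<'E'
import cv2,numpy as np
a=cv2.imread("pics/top1.png")
cv2.imwrite("pics/a.png",cv2.resize(a[80:340,230:470],None,fx=2.3,fy=2.3,interpolation=cv2.INTER_CUBIC))
E
python3 - <<'E'
from h import *
p=cams.snapshot("wrist");save(p,"w1.png")
E
```

```text
(no output)
```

View pics/a.png

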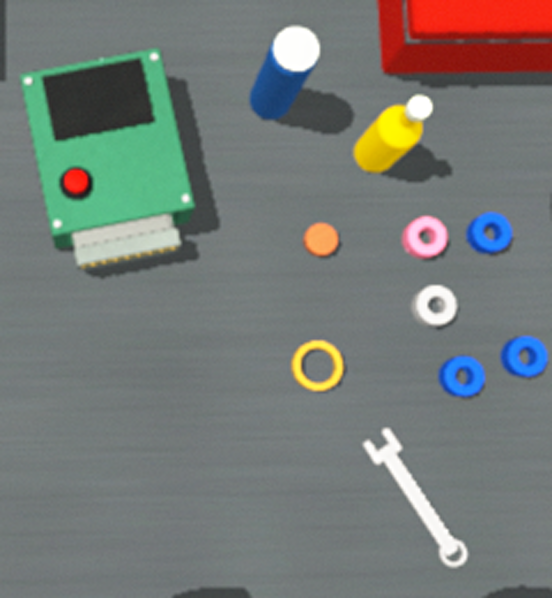

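View pics/w1.png

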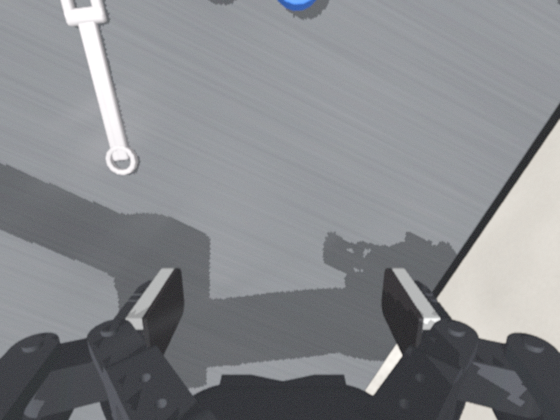

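The picture shows these candidates for the flange (crop pixels): pink (426,237), blue (490,232), (462,376) and (525,356), and bare steel/white (435,305). The steel one is meant, at full-image pixel (419,213). The caddy is at (110,150) with the red button at (76,181) and the tray front at (125,240). The wrist view shows only the spanner.

Run:
```python
from h import *
for n in("top","scene"):
    p=cams.snapshot(n); w=cloud(p); hsv=cv2.cvtColor(p["frame"],cv2.COLOR_RGB2HSV).astype(int); h,s,v=[hsv[...,i] for i in range(3)]
    x,y,z=[w[...,i] for i in range(3)]
    near=(x>.5)&(x<.85)&(abs(y)<.15)
    roof=near&(z>.072)&(z<.09)
    r=cv2.minAreaRect(w[roof][:,:2].astype(np.float32)*1000); print(n,"roof",r, np.median(z[roof]))
    red=near&(z>.086)&((h<8)|(h>172))&(s>150)
    q=w[red&(z>.092)];print("button",q.mean(0),(q.min(0)+q.max(0))/2,len(q))
    fr=near&(z>.045)&(z<.065)&(s<60)
    r=cv2.minAreaRect(w[fr][:,:2].astype(np.float32)*1000); print("front",r)
    fl=(abs(x-.501)<.04)&(abs(y+.393)<.04)&(z>.018)
    q=w[fl];print("flange",q.mean(0),(np.percentile(q,2,axis=0)+np.percentile(q,98,axis=0))/2,len(q),cv2.minEnclosingCircle(q[:,:2].astype(np.float32)*1000))
```

```text
top roof ((692.3856811523438, 2.753082275390625), (200.47219848632812, 169.5336151123047), 10.551742553710938) 0.08118179476924636
button [0.63921626 0.03859635 0.09642992] [0.63871787 0.03881843 0.09596917] 69
front ((570.3035278320312, -20.176029205322266), (23.068105697631836, 125.56788635253906), 10.346778869628906)
flange [ 0.49799074 -0.39446669  0.02383601] [ 0.49867961 -0.39481645  0.0231299 ] 190 ((497.9352722167969, -395.20379638671875), 24.680086135864258)
scene roof ((692.9227294921875, 2.8346481323242188), (204.95242309570312, 172.90631103515625), 10.80484676361084) 0.08214749752252237
button [0.64260481 0.04103563 0.09731321] [0.64284813 0.04069238 0.09774605] 51
front ((569.444580078125, -20.77838897705078), (25.493804931640625, 126.50404357910156), 9.12207317352295)
flange [ 0.50101328 -0.39295102  0.02470748] [ 0.50010665 -0.39403114  0.0253526 ] 101 ((499.6207275390625, -394.7846984863281), 27.317079544067383)
```

```bash
cat >> h.py <<'E'
from scipy.spatial.transform import Rotation as R
YAW=np.radians(10.5); U=np.array([np.cos(YAW),np.sin(YAW),0]); V=np.array([-U[1],U[0],0]); O=np.array([.6925,.0028,0])
def hw(x,y,z): return O+x*U+y*V+np.array([0,0,z])
def to(p,yaw=YAW):
    s=env.read_state(); r=R.from_quat(s["eef_rot"])
    t=R.from_matrix(np.array([[np.cos(yaw),np.sin(yaw),0],[np.sin(yaw),-np.cos(yaw),0],[0,0,-1]]).T.T)
    print(np.round(np.asarray(p),4),"->",np.round(r.inv().apply(np.asarray(p)-s["tool_pos"])*1000,1),np.round(np.degrees((r.inv()*t).as_rotvec()),2))
def st():
    s=env.read_state(); d=s["tool_pos"]-O
    print("t",s["time"],"tcp",np.round(s["tool_pos"],4),"house",np.round([d@U,d@V,d[2]],4),"F",np.round([s["wrist_force"]@U,s["wrist_force"]@V,s["wrist_force"][2]],2),"w",round(s["width"],4))
E
python3 -c "
from h import *
to([.640,.0395,.13]);st()"
```

```text
[0.64   0.0395 0.13  ] -> [ 596.9 -390.6  101.3] [-0.   -0.   14.47]
t 1.35 tcp [ 0.2638 -0.5666  0.2313] house [-0.5253 -0.4817  0.2313] F [-0.18  0.32 -0.62] w 0.0855
```

>>> step_arm(increments=[[[100,-65,10,0,0,7,-1],[597,-391,60,0,0,14.5,-1],[597,-391,60,0,0,14.5,-1],[597,-391,60,0,0,14.5,-1],[597,-391,60,0,0,14.5,-1],[597,-391,60,0,0,14.5,-1],[597,-391,60,0,0,14.5,-1],[597,-391,60,0,0,14.5,-1],[597,-391,60,0,0,14.5,-1],[597,-391,60,0,0,14.5,-1],[597,-391,60,0,0,14.5,-1],[597,-391,60,0,0,14.5,-1],[597,-391,60,0,0,14.5,-1],[597,-391,60,0,0,14.5,-1],[597,-391,60,0,0,14.5,-1],[597,-391,60,0,0,14.5,-1],[597,-391,60,0,0,14.5,-1],[597,-391,60,0,0,14.5,-1],[597,-391,101,0,0,14.5,-1],[597,-391,101,0,0,14.5,-1]]])

```text
time: 3.02
tool_pos: [0.6358, 0.0409, 0.1241]
eef_rot: [0.996, 0.092, -0.005, -0.0]
wrist_force: [-2.4, -0.3, -3.0]
width: 0.0001
```

```bash
python3 -c "
from h import *
cams.snapshot('wrist')
st();to([.640,.0395,.098]);to([.640,.0395,.0885])"
```

```text
t 3.0667 tcp [0.6359 0.0402 0.1259] house [-0.0488  0.0471  0.1259] F [-0.68  0.2   0.15] w 0.0002
[0.64   0.0395 0.098 ] -> [ 4.1  1.5 27.9] [-0.09  0.57  0.04]
[0.64   0.0395 0.0885] -> [ 4.2  1.5 37.4] [-0.09  0.57  0.04]
```

>>> step_arm(increments=[[[0,0,15,0,0,0,-1],[0,0,26,0,0,0,-1],[0,0,30,0,0,0,-1],[0,0,33,0,0,0,-1],[0,0,35,0,0,0,-1],[0,0,37,0,0,0,-1],[0,0,38,0,0,0,-1],[0,0,39,0,0,0,-1],[0,0,39,0,0,0,-1],[0,0,39,0,0,0,-1]]])

```text
time: 3.9
tool_pos: [0.6401, 0.0394, 0.0917]
eef_rot: [0.996, 0.091, 0.0, 0.0]
wrist_force: [-2.9, -2.6, 4.4]
width: 0.0001
```

```bash
python3 -c "
from h import *
p=cams.snapshot('top');save(p,'t2.png',(230,80,350,240),4)
st()"
```

```text
t 3.95 tcp [0.6401 0.0394 0.0917] house [-0.0449  0.0455  0.0917] F [-2.31 -0.9   3.91] w 0.0001
```

>>> step_arm(increments=[[[0,0,1,0,0,0,-1],[0,0,2,0,0,0,-1],[0,0,3,0,0,0,-1],[0,0,3.5,0,0,0,-1],[0,0,4,0,0,0,-1],[0,0,4,0,0,0,-1]]])

```text
time: 4.45
tool_pos: [0.6405, 0.04, 0.0877]
eef_rot: [0.996, 0.091, 0.001, -0.0]
wrist_force: [-1.6, -1.6, 4.8]
width: 0.0
```

```bash
python3 -c "
from h import *
p=cams.snapshot('top');save(p,'t2.png',(230,80,350,240),3.7)
st()
w=cloud(p);print(np.nanmedian(w[172:230,255:320,2].reshape(58,-1),1)[::6].round(3))"
```

```text
t 4.5 tcp [0.6405 0.04   0.0877] house [-0.0444  0.0461  0.0877] F [-1.87 -1.19  5.8 ] w 0.0002
[0.522 0.515 0.503 0.03  0.562 0.575 0.588 0.595 0.606 0.614]
```

View pics/t2.png

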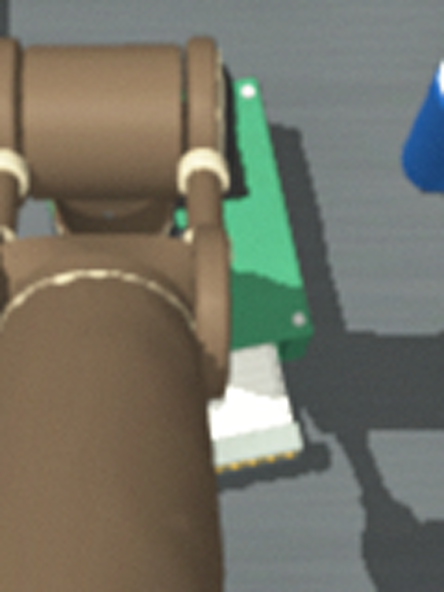

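The tray has popped out: its white floor now shows in front of the caddy at crop pixel (255,400). Next is the flange.

>>> step_arm(increments=[[[0,0,-20,0,0,0,-1],[0,0,-60,0,0,0,-1],[-22,40,-70,0,0,0,-1],[-218,401,-70,0,0,0,0.5],[-218,401,-70,0,0,0,1],[-218,401,-70,0,0,0,1],[-218,401,-70,0,0,0,1],[-218,401,-70,0,0,0,1],[-218,401,-70,0,0,0,1],[-218,401,-70,0,0,0,1],[-218,401,-70,0,0,0,1],[-218,401,-70,0,0,0,1],[-218,401,-50,0,0,0,1],[-218,401,-30,0,0,0,1],[-218,401,-30,0,0,0,1],[-218,401,-30,0,0,0,1],[-218,401,-30,0,0,0,1]]])

```text
time: 5.92
tool_pos: [0.499, -0.3928, 0.1171]
eef_rot: [0.996, 0.092, 0.0, -0.001]
wrist_force: [0.9, -0.1, 1.1]
width: 0.085
```

Run:
```python
from h import *
p=cams.snapshot('wrist');save(p,'w2.png'); st(); w=cloud(p)
hsv=cv2.cvtColor(p["frame"],cv2.COLOR_RGB2HSV)
x,y,z=[w[...,i] for i in range(3)]
m=(np.hypot(x-.499,y+.3945)<.045)&(z>.018)&(z<.03)
q=w[m];c=cv2.minEnclosingCircle(q[:,:2].astype(np.float32)*1000);print(len(q),q.mean(0),c,np.median(hsv[m],0))
a,b=c[0];to([a/1000,b/1000,.002])
p=cams.snapshot('top');w=cloud(p);save(p,'t3.png',(230,80,350,240),3.7)
x,y,z=[w[...,i] for i in range(3)]
m=(x>.45)&(x<.62)&(abs(y+.03)<.09)&(z>.01)
q=w[m]-O;a=np.stack([q@U,q@V,q[:,2]],1)
for lo,hi in((.014,.022),(.026,.034),(.038,.05),(.05,.062)):
    b=a[(a[:,2]>lo)&(a[:,2]<hi)&(a[:,0]<-.1)];print(lo,len(b),b.min(0).round(4) if len(b) else"",b.max(0).round(4) if len(b) else "",b.mean(0).round(4) if len(b) else "")
```

```text
t 5.9667 tcp [ 0.4997 -0.393   0.118 ] house [-0.2617 -0.3541  0.118 ] F [ 1.15 -0.57  0.74] w 0.0856
2519 [ 0.49953598 -0.39472233  0.0223805 ] ((498.4837951660156, -394.9176330566406), 23.89649772644043) [160.   4. 250.]
[ 0.4985 -0.3949  0.002 ] -> [ -1.6   1.6 116. ] [ 0.02 -0.07  0.05]
0.014 1182 [-0.2199 -0.0592  0.014 ] [-0.1001  0.0753  0.022 ] [-1.494e-01 -1.000e-04  1.850e-02]
0.026 95 [-0.22   -0.0616  0.0261] [-0.1013  0.0623  0.034 ] [-0.1546 -0.0028  0.0304]
0.038 59 [-0.2201 -0.0809  0.0381] [-0.1001  0.0715  0.05  ] [-0.175  -0.0004  0.044 ]
0.05 389 [-0.2207 -0.0794  0.0503] [-0.1     0.062   0.0617] [-0.2086 -0.0005  0.0564]
```

View pics/w2.png

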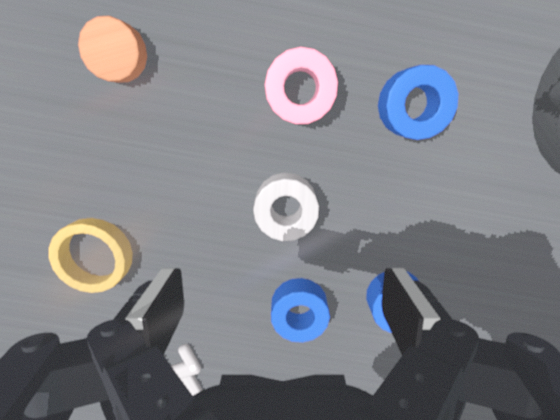

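The wrist view shows the bare steel ring at (286,208), between pink (301,86) and blue (300,310). The network's position and the depth agree, so this is the right one.

>>> step_arm(increments=[[[-1,2,35,0,0,0,1],[-1,2,70,0,0,0,1],[-1,2,100,0,0,0,1],[-1,2,114,0,0,0,1],[-1,2,114,0,0,0,1],[-1,2,114,0,0,0,1],[-1,2,114,0,0,0,-1],[-1,2,114,0,0,0,-1],[-1,2,114,0,0,0,-1],[-1,2,114,0,0,0,-1],[-1,2,114,0,0,0,-1],[-1,2,114,0,0,0,-1],[-1,2,114,0,0,0,-1]]], force=50)

```text
time: 7.1
tool_pos: [0.4994, -0.3974, 0.0058]
eef_rot: [0.996, 0.091, 0.001, 0.001]
wrist_force: [0.4, 1.3, 6.8]
width: 0.0453
```

>>> step_arm(increments=[[[0,0,-4,0,0,0,-1],[0,0,-20,0,0,0,-1],[0,0,-60,0,0,0,-1],[0,0,-100,0,0,0,-1],[0,0,-110,0,0,0,-1],[0,0,-110,0,0,0,-1],[0,0,-110,0,0,0,-1]]])

```text
time: 7.68
tool_pos: [0.4976, -0.3962, 0.1135]
eef_rot: [0.996, 0.091, 0.0, 0.0]
wrist_force: [0.2, 0.8, -2.9]
width: 0.0451
```

Run:
```python
from h import *
p=cams.snapshot('wrist');save(p,'w3.png'); st(); w=cloud(p); s=env.read_state()
q=(w-s["tool_pos"])@R.from_quat(s["eef_rot"]).as_matrix()  # tool frame
m=(abs(q[...,0])<.035)&(abs(q[...,1])<.03)&(q[...,2]<.02)&(q[...,2]>-.03)
a=q[m]; print(len(a),a.mean(0),a.min(0),a.max(0))
top=a[abs(a[:,2]-np.percentile(a[:,2],20))<.004];print(len(top),cv2.minEnclosingCircle(top[:,:2].astype(np.float32)*1000),top.mean(0), np.linalg.lstsq(np.c_[top[:,:2],np.ones(len(top))],top[:,2],rcond=None)[0])
```

```text
t 7.7333 tcp [ 0.4965 -0.3951  0.1116] house [-0.2652 -0.3556  0.1116] F [ 0.71 -0.67 -2.65] w 0.0452
11324 [ 0.00418195  0.00070512 -0.01597033] [-0.02292962 -0.02873045 -0.02997338] [0.02509252 0.02998656 0.00553966]
7802 ((6.567440509796143, 0.6728029847145081), 29.661697387695312) [ 0.00285888  0.0007546  -0.01845077] [ 0.00378477 -0.0008881  -0.01846092]
```

View pics/w3.png

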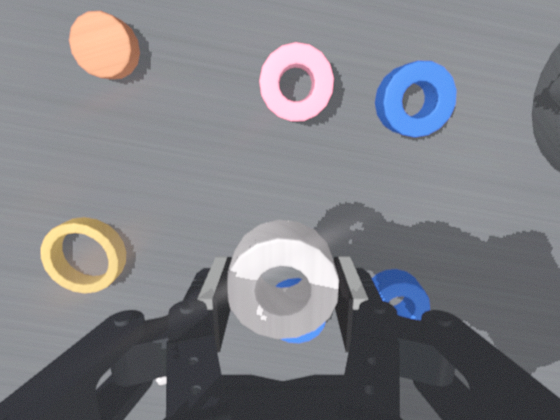

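Ring held level at (283,285), weight 2.6 N. I'll get its centre in the tool frame.

Run:
```python
from h import *
p=cams.snapshot('wrist'); w=cloud(p); s=env.read_state()
q=(w-s["tool_pos"])@R.from_quat(s["eef_rot"]).as_matrix()
m=(abs(q[...,0])<.04)&(abs(q[...,1])<.03)&(abs(q[...,2]+.0185)<.003)
a=q[m]
for y in(-.016,-.008,0,.008,.016):
    x=a[abs(a[:,1]-y)<.002][:,0]; g=np.sort(x); i=np.argmax(np.diff(g)); print(y,len(x),g[0].round(4),g[i].round(4),g[i+1].round(4),g[-1].round(4))
for x0 in(-.005,0,.005):
    g=np.sort(a[(abs(a[:,0]-x0)<.002)&(abs(a[:,1])<.021)][:,1]);i=np.argmax(np.diff(g));print(x0,g[0],g[i],g[i+1],g[-1])
st();to(hw(-.158,0,.09))
```

```text
-0.016 719 -0.0187 -0.0187 -0.0175 0.0191
-0.008 620 -0.0222 -0.0048 0.0059 0.0233
0 523 -0.0234 -0.0105 0.0116 0.0244
0.008 598 -0.0224 -0.0052 0.0074 0.0232
0.016 725 -0.0185 -0.0165 -0.0161 0.0196
-0.005 -0.020984626800991613 -0.008917248867320093 0.008893825899038402 0.02099193921737304
0 -0.02099328674537581 -0.010901270089510454 0.01159910460738377 0.020983904826573398
0.005 -0.02094053808864807 -0.009482696802677907 0.01018016837191175 0.020952052581713548
t 7.7833 tcp [ 0.496  -0.3946  0.1106] house [-0.2657 -0.355   0.1106] F [ 0.51  0.62 -2.14] w 0.0458
[ 0.5371 -0.026   0.09  ] -> [ 107.5 -354.9   21.7] [-0.24  0.18 -0.04]
```

>>> step_arm(increments=[[[5,-30,-25,0,0,0,-1],[47,-355,-40,0,0,0,-1],[47,-355,-40,0,0,0,-1],[47,-355,-40,0,0,0,-1],[47,-355,-40,0,0,0,-1],[47,-355,-40,0,0,0,-1],[47,-355,-40,0,0,0,-1],[47,-355,-40,0,0,0,-1],[47,-355,-40,0,0,0,-1],[47,-355,-40,0,0,0,-1],[47,-355,-40,0,0,0,-1],[47,-355,-40,0,0,0,-1],[47,-355,-40,0,0,0,-1],[47,-355,-40,0,0,0,-1],[47,-355,-40,0,0,0,-1]]])

```text
time: 9.03
tool_pos: [0.4794, -0.0398, 0.1529]
eef_rot: [0.996, 0.09, -0.0, -0.0]
wrist_force: [0.1, 0.1, -1.2]
width: 0.0453
```

Run:
```python
from h import *
p=cams.snapshot('wrist');save(p,'w4.png'); st(); w=cloud(p)-O; a=w@U;b=w@V;z=w[...,2]
m=(abs(a+.158)<.03)&(abs(b)<.03)&(z>.033)&(z<.055)
print(m.sum(),[ (np.percentile(t[m],[1,50,99])).round(4) for t in(a,b,z)])
t=m&(z>.042);print(t.sum(),a[t].mean(),b[t].mean(), "box",a[t].min(),a[t].max(),b[t].min(),b[t].max())
f=(z>.05)&(z<.062)&(a<-.19)&(a>-.23); print("front",a[f].min(),a[f].max(),np.percentile(b[f],[.5,99.5]))
g=(z>.014)&(z<.022)&(a<-.12)&(a>-.19)&(abs(b)<.075);print("floor",np.median(z[g]),np.percentile(b[g],[1,99]))
```

```text
t 9.0833 tcp [ 0.4795 -0.0397  0.153 ] house [-0.2172 -0.003   0.153 ] F [ 0.76  0.11 -2.07] w 0.0457
580 [array([-0.1669, -0.1575, -0.1485]), array([-0.0083,  0.0004,  0.0099]), array([0.037 , 0.0419, 0.0459])]
283 -0.1576942917954329 0.00039259017283120075 box -0.1644287673694851 -0.15110811108525757 -0.006053102755747867 0.007553357963403528
front -0.22016567491601316 -0.19735593364834667 [-0.06132101  0.06200001]
floor 0.01667420866223951 [-0.05726469  0.05842501]
```

View pics/w4.png

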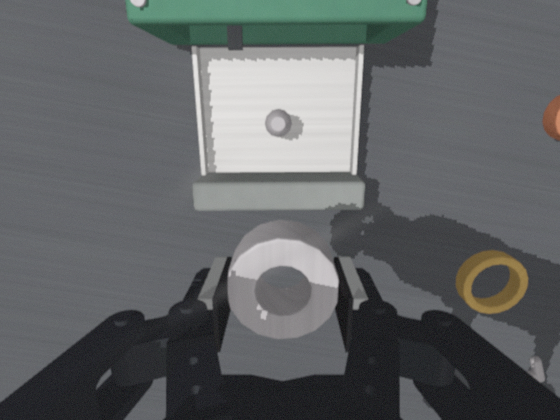

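The post shows at (278,122) in the empty tray, with the flange held at (283,285).

>>> step_arm(increments=[[[30,-4,20,0,0,0,-1],[59,-4,50,0,0,0,-1],[59,-4,80,0,0,0,-1],[59,-4,88,0,0,0,-1],[59,-4,88,0,0,0,-1],[59,-4,88,0,0,0,-1],[59,-4,88,0,0,0,-1],[59,-4,88,0,0,0,-1]]])

```text
time: 9.75
tool_pos: [0.5381, -0.0244, 0.0672]
eef_rot: [0.996, 0.091, 0.002, 0.0]
wrist_force: [0.5, 0.7, -1.5]
width: 0.0457
```

Run:
```python
from h import *
cams.snapshot('wrist');st();to(hw(-.158,.0007,.0235))
```

```text
t 9.8 tcp [ 0.5381 -0.0243  0.0672] house [-0.1568  0.0015  0.0672] F [ 0.22  0.42 -1.53] w 0.0453
[ 0.537  -0.0253  0.0235] -> [-1.4  0.7 43.7] [ 0.06 -0.19 -0.05]
```

>>> step_arm(increments=[[[-1.2,0.8,4,0,0,0,-1],[-1.2,0.8,10,0,0,0,-1],[-1.2,0.8,14,0,0,0,-1],[-1.2,0.8,18,0,0,0,-1],[-1.2,0.8,22,0,0,0,-1],[-1.2,0.8,24,0,0,0,-1],[-1.2,0.8,24,0,0,0,-1]]])

```text
time: 10.38
tool_pos: [0.536, -0.025, 0.0407]
eef_rot: [0.996, 0.091, 0.0, 0.0]
wrist_force: [1.1, -1.2, -2.0]
width: 0.0456
```

>>> step_arm(increments=[[[0,0,5,0,0,0,-1],[0,0,10,0,0,0,-1],[0,0,13,0,0,0,-1],[0,0,15,0,0,0,-1],[0,0,16,0,0,0,-1],[0,0,16,0,0,0,-1]]])

```text
time: 10.88
tool_pos: [0.5361, -0.025, 0.0251]
eef_rot: [0.996, 0.091, 0.0, 0.0]
wrist_force: [2.8, -0.7, -3.7]
width: 0.0454
```

>>> step_arm(increments=[[[0,0,0.7,0,0,0,-1],[0,0,1.4,0,0,0,-1],[0,0,1.8,0,0,0,-1],[0,0,1.8,0,0,0,-1]]])

```text
time: 11.22
tool_pos: [0.5361, -0.025, 0.0238]
eef_rot: [0.996, 0.091, 0.0, 0.0]
wrist_force: [1.3, -0.8, 0.7]
width: 0.0454
```

>>> step_arm(increments=[[[0,0,0,0,0,0,0.5],[0,0,0,0,0,0,0.5],[0,0,0,0,0,0,0.5],[0,0,0,0,0,0,0.5],[0,0,-10,0,0,0,0.5],[0,0,-40,0,0,0,0.5],[0,0,-75,0,0,0,0.5],[-40,0,-100,0,0,0,0],[-80,0,-100,0,0,0,-1],[-105,0,-100,0,0,0,-1],[-105,0,-100,0,0,0,-1],[-105,0,-100,0,0,0,-1],[-105,0,-100,0,0,0,-1],[-105,0,-100,0,0,0,-1]]])

```text
time: 12.38
tool_pos: [0.4343, -0.0442, 0.1242]
eef_rot: [0.996, 0.091, 0.001, 0.0]
wrist_force: [-0.2, -0.4, 0.4]
width: 0.0001
```

Run:
```python
from h import *
p=cams.snapshot('wrist');save(p,'w5.png'); st(); w=cloud(p)-O; a=w@U;b=w@V;z=w[...,2]
m=(np.hypot(a+.158,b)<.03)&(z>.036)&(z<.05)
print(m.sum(),[ (np.percentile(t[m],[1,50,99])).round(4) for t in(a,b,z)])
A=np.c_[a[m],b[m],np.ones(m.sum())];print("tilt",np.linalg.lstsq(A,z[m],rcond=None)[0])
f=(z>.05)&(z<.062)&(a<-.19)&(a>-.24); print("front",np.percentile(a[f],[1,99]),np.percentile(b[f],[.5,99.5]))
to(hw(-.250,0,.036))
```

```text
t 12.4333 tcp [ 0.4342 -0.0441  0.124 ] house [-0.2625  0.0009  0.124 ] F [ 0.12  0.49 -1.12] w -0.0003
4899 [array([-0.1812, -0.1581, -0.1371]), array([-0.0204,  0.0009,  0.0237]), array([0.0375, 0.0406, 0.0454])]
tilt [ 0.00136217 -0.00273531  0.04091893]
front [-0.219322   -0.19814185] [-0.0612178  0.0620262]
[ 0.4467 -0.0428  0.036 ] -> [12.3  0.9 88.1] [ 0.03 -0.1  -0.01]
```

View pics/w5.png

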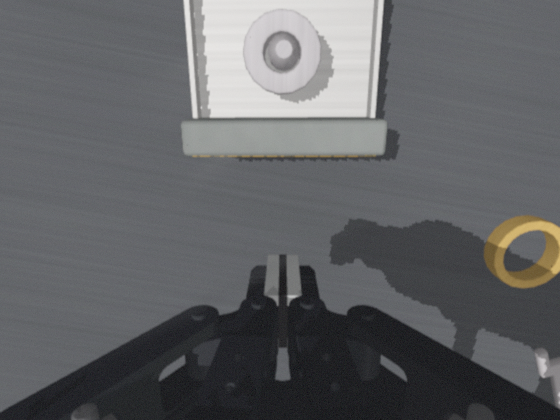

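The flange lies flat over the post at (282,50): tilt is about 0.2° and its top is at 41 mm. The tray front's edge is at row 155. Next I move down in front of it and push.

>>> step_arm(increments=[[[6,1,30,0,0,0,-1],[12,1,60,0,0,0,-1],[12,1,80,0,0,0,-1],[12,1,86,0,0,0,-1],[12,1,86,0,0,0,-1],[20,1,86,0,0,0,-1],[26,1,86,0,0,0,-1],[29,1,86,0,0,0,-1],[32,1,86,0,0,0,-1],[35,1,86,0,0,0,-1],[38,1,86,0,0,0,-1],[41,1,86,0,0,0,-1],[41,1,86,0,0,0,-1]]])

```text
time: 13.52
tool_pos: [0.4726, -0.0374, 0.0374]
eef_rot: [0.996, 0.091, -0.001, -0.0]
wrist_force: [-3.0, -0.6, 1.7]
width: 0.0001
```

```bash
python3 -c "
from h import *
st()"
```

```text
t 13.5167 tcp [ 0.4726 -0.0374  0.0374] house [-0.2236  0.0006  0.0374] F [-3.08 -0.06  1.69] w 0.0001
```

>>> step_arm(increments=[[[2,0,0,0,0,0,-1],[5,0,0,0,0,0,-1],[9,0,0,0,0,0,-1],[13,0,0,0,0,0,-1],[17,0,0,0,0,0,-1],[21,0,0,0,0,0,-1],[25,0,0,0,0,0,-1],[29,0,0,0,0,0,-1],[33,0,0,0,0,0,-1],[37,0,0,0,0,0,-1],[41,0,0,0,0,0,-1],[45,0,0,0,0,0,-1],[49,0,0,0,0,0,-1],[53,0,0,0,0,0,-1],[56,0,0,0,0,0,-1],[59,0,0,0,0,0,-1],[61,0,0,0,0,0,-1],[62,0,0,0,0,0,-1],[62,0,0,0,0,0,-1]]])

```text
time: 15.1
tool_pos: [0.5332, -0.0259, 0.0372]
eef_rot: [0.996, 0.091, -0.001, -0.0]
wrist_force: [-3.9, 0.6, 3.7]
width: 0.0002
```

```bash
python3 -c "
from h import *
st()"
```

```text
t 15.1 tcp [ 0.5332 -0.0259  0.0372] house [-0.1618  0.0008  0.0372] F [-3.77  1.3   3.71] w 0.0002
```

>>> step_arm(increments=[[[1,0,0,0,0,0,-1],[2,0,0,0,0,0,-1],[3,0,0,0,0,0,-1],[4,0,0,0,0,0,-1],[5,0,0,0,0,0,-1],[6,0,0,0,0,0,-1],[7,0,0,0,0,0,-1],[8,0,0,0,0,0,-1],[9,0,0,0,0,0,-1],[10,0,0,0,0,0,-1],[11,0,0,0,0,0,-1],[12,0,0,0,0,0,-1],[12,0,0,0,0,0,-1],[12,0,0,0,0,0,-1]]])

```text
time: 16.27
tool_pos: [0.5432, -0.024, 0.0372]
eef_rot: [0.996, 0.091, -0.003, -0.0]
wrist_force: [-7.8, -0.6, 7.1]
width: 0.0
```

>>> step_arm(increments=[[[0.5,0,-1,0,0,0,-1],[1,0,-1.5,0,0,0,-1],[1.5,0,-1.5,0,0,0,-1],[2,0,-1.5,0,0,0,-1],[2,0,-1.5,0,0,0,-1]]])

```text
time: 16.68
tool_pos: [0.5434, -0.0239, 0.0373]
eef_rot: [0.996, 0.091, -0.005, -0.0]
wrist_force: [-9.2, -2.9, 1.6]
width: -0.0
```

```bash
python3 -c "
from h import *
st()"
```

```text
t 16.6833 tcp [ 0.5434 -0.0239  0.0373] house [-0.1515  0.0009  0.0373] F [-9.59 -1.19  1.58] w -0.0
```

>>> step_arm(increments=[[[0.5,0,0,0,0,0,-1],[1,0,0,0,0,0,-1],[1,0,0,0,0,0,-1],[1,0,0,0,0,0,-1]]])

```text
time: 17.02
tool_pos: [0.5443, -0.0238, 0.0373]
eef_rot: [0.996, 0.091, -0.005, -0.0]
wrist_force: [-9.5, -1.6, 2.9]
width: 0.0001
```

>>> step_arm(increments=[[[0.5,0,0,0,0,0,-1],[1,0,0,0,0,0,-1],[1,0,0,0,0,0,-1],[1,0,0,0,0,0,-1]]])

```text
time: 17.35
tool_pos: [0.5452, -0.0236, 0.0373]
eef_rot: [0.996, 0.091, -0.005, -0.0]
wrist_force: [-9.3, -2.4, 2.0]
width: -0.0001
```

>>> step_arm(increments=[[[0.5,0,0,0,0,0,-1],[1,0,0,0,0,0,-1],[1.5,0,0,0,0,0,-1],[1.5,0,0,0,0,0,-1]]])

```text
time: 17.68
tool_pos: [0.5465, -0.0233, 0.0373]
eef_rot: [0.996, 0.091, -0.005, -0.0]
wrist_force: [-9.6, -2.9, 2.7]
width: 0.0001
```

>>> step_arm(increments=[[[0.5,0,0,0,0,0,-1],[1,0,0,0,0,0,-1],[1,0,0,0,0,0,-1],[1,0,0,0,0,0,-1]]])

```text
time: 18.02
tool_pos: [0.5475, -0.0231, 0.0373]
eef_rot: [0.996, 0.091, -0.005, -0.0]
wrist_force: [-9.5, -1.4, 3.2]
width: 0.0002
```

>>> step_arm(increments=[[[0.5,0,0,0,0,0,-1],[1,0,0,0,0,0,-1],[1,0,0,0,0,0,-1],[1,0,0,0,0,0,-1]]])

```text
time: 18.35
tool_pos: [0.5492, -0.0228, 0.0373]
eef_rot: [0.996, 0.091, -0.004, -0.0]
wrist_force: [-9.0, -1.8, 0.6]
width: -0.0001
```

>>> step_arm(increments=[[[0.5,0,0,0,0,0,-1],[1,0,0,0,0,0,-1],[1,0,0,0,0,0,-1],[1,0,0,0,0,0,-1]]])

```text
time: 18.68
tool_pos: [0.5514, -0.0224, 0.0373]
eef_rot: [0.996, 0.091, -0.003, -0.0]
wrist_force: [-4.5, -0.8, -0.8]
width: -0.0002
```

Force fell from about 9 to 4.5 N and the tool jumped forward, so this looks like the click. I'll back off slowly and check that the tray doesn't follow.

>>> step_arm(increments=[[[-1,0,0,0,0,0,-1],[-3,0,0,0,0,0,-1],[-5,0,0,0,0,0,-1],[-7,0,0,0,0,0,-1],[-9,0,0,0,0,0,-1],[-12,0,0,0,0,0,-1],[-15,0,0,0,0,0,-1],[-15,0,0,0,0,0,-1]]])

```text
time: 19.35
tool_pos: [0.5394, -0.0254, 0.0394]
eef_rot: [0.996, 0.091, 0.0, 0.0]
wrist_force: [0.1, 0.3, 0.0]
width: -0.0002
```

```bash
python3 -c "
from h import *
st()"
```

```text
t 19.35 tcp [ 0.5394 -0.0254  0.0394] house [-0.1557  0.0002  0.0394] F [0.15 0.26 0.02] w -0.0002
```

Force is zero, so the tray is latched. Now back off, rise and look.

>>> step_arm(increments=[[[-20,0,0,0,0,0,-1],[-50,0,0,0,0,0,-1],[-80,0,-20,0,0,0,-1],[-100,0,-50,0,0,0,-1],[-100,0,-90,0,0,0,-1],[-100,0,-120,0,0,0,-1],[-100,0,-130,0,0,0,-1],[-100,0,-130,0,0,0,-1],[-100,0,-130,0,0,0,-1]]])

```text
time: 20.1
tool_pos: [0.4414, -0.0435, 0.1692]
eef_rot: [0.996, 0.091, 0.001, 0.0]
wrist_force: [-0.7, -0.9, -0.4]
width: -0.0001
```

Run:
```python
from h import *
p=cams.snapshot('wrist');save(p,'w6.png'); st(); w=cloud(p)-O; a=w@U;b=w@V;z=w[...,2]
f=(z>.05)&(z<.062)&(a<-.1)&(a>-.24)&(abs(b)<.07); print("front",f.sum(),np.percentile(a[f],[1,99]))
```

```text
t 20.15 tcp [ 0.4403 -0.0433  0.1679] house [-0.2564  0.0007  0.1679] F [ 0.4  -0.2  -0.45] w -0.0
front 6308 [-0.13587046 -0.11648553]
```

View pics/w6.png

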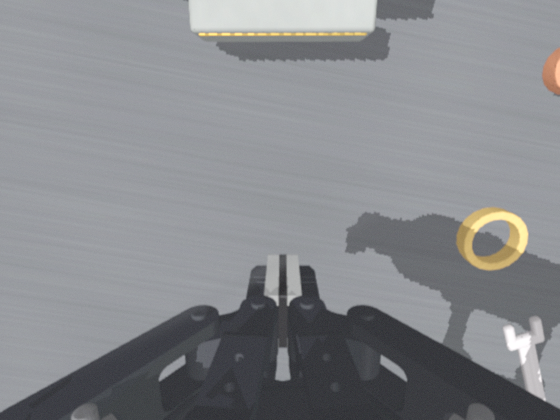

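The tray front sits 35 mm proud of the housing (edge at row 35) and is shut. Nothing touches the arm, so I'm handing in.

```bash
python3 -c "
from h import *
print(ticket.job_done())"
```

```text
the job is handed in; nothing more can be done
None
```

The steel flange is in the caddy, flat over the post, and the tray is latched shut. I handed the job in at about 20 s of the 72 s allowed.

- **Release:** I pressed the red button about 9 mm down; the force readings during the press peaked at about 6 N, and the tray popped out.
- **Flange:** I chose the bare steel ring, not the pink or blue ones, and set it over the post. The check before pushing showed its top at 41 mm, where 42 mm is expected, and a tilt of about 0.2°.
- **Tray:** I pushed it in by its front. The highest force I read was 9.6 N. The force then fell to 4.5 N and the tool jumped forward, which I took as the click, at about 3 mm past shut. The fall was to a little below the 6 N stated.
- **Last checks:** After backing off, the tray did not follow. Its front stood about 35 mm proud of the housing, the shut position, and the force read about zero.

**Downward push:** Partway through the push the tool also pressed down on the tray front with about 7 N. I relieved that before the last stretch.

**Not checked:** I did not measure the other things on the bench again at the end, nor the flange once the tray was shut. The arm's path kept clear of the rest of the bench, and I saw no unexpected contact force.

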